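Cap the drizzle bottles and set them warming

ROBOT

A 6-joint arm with a two-finger parallel gripper is mounted at the origin on the work surface. World frame = base frame: x ahead of the robot, y to its left, z up, the work surface at z = 0. Lengths are in m, angles in rad, forces in N, time in s.
With the tool pointing down it reaches from about 0.275 to 0.775 m from the base axis. Payload 14.6 kg.
Tool frame: the origin (TCP) lies at the very end of the fingers, on their centre line; the grasp point (between the pads) lies 19 mm behind it; z points along the fingers, y is the line along which they close (so a half turn about z gives the same grasp; the last joint's range is limited). The gripper opens to 85 mm and grips with 20 to 120 N. Pads are 22 mm wide; open, the fingers measure 114 mm over their backs; the gripper's body (76 mm by 85 mm) begins 54 mm behind the grasp point. The pads swing forward as they close: fully open they stand 13 mm farther back than shut.
Start: joints at [-1.383, 0.263, -0.048, 1.259, 0, 1.415], TCP at [0.176, -0.494, 0.231] pointing down, gripper open.
Joint ranges: [-2.65, 2.65], [-0.89, 1.7], [-1.18, 1.37], [-2.13, 2.11], [-1.35, 1.29], [-3.14, 3.14]. Speed limits (rad/s): [1.89, 1.89, 2.57, 2.79, 3.14, 3.14].

INTERFACE

Orientations are given as a unit quaternion [w, x, y, z].
In Python, from plant import readout, snapshot, bot gives the robot as it stands.
- The arm moves only by the tool apply_moves, never from a script. Its argument "motion" is a list of rows, each an object with "hand": the closure, from 0 (fully open) to 1 (shut); "delta_pos": the shift along the tool's x, y, z in mm, a list of three; "turn": the turn about the tool's z in degrees. In form: [{"hand": hand, "delta_pos": [dx, dy, dz], "turn": turn}, ...]. A call has 1 to 20 rows; each row is the pose to reach, as a shift and turn from the pose commanded when the call began, along the tool's axes at that moment; what a row does not reach only later rows make up. A row lasts 1/12 s, in which the tool goes at most 41.7 mm and 7.16 degrees, less where a joint would pass 70% of its speed; a pose out of reach is approached as far as the arm can. A call with a gripper value outside its range is refused whole. The fingers move at their own pace and stop on an object; "force" is the grip in N (left out, the last holds). Time passes only in rows, so rows that repeat a pose let the fingers close. It gives the time, the measured TCP pose, the force, the opening and the grip force at its end, in the units of the state.
- readout.state(): the state, without advancing time (a new reading comes with each control period).
- snapshot(name): name is "scene" or "side" or "wrist"; returns a dict with "img" (480x640x3 uint8, red, green, blue), "fovy" (degrees; the focal length in pixels is half the picture's height over the tangent of half this angle, whatever the lens; pixels are square), "cx", "cy" (the principal point, pixels), "R" (3x3) and "t" (3): a world point X has camera coordinates R X + t; the wrist camera has in their place "hand_eye" (4x4, takes a point from camera to tool coordinates, whose origin is the TCP and whose axes are the flange's). Camera axes: x right, y down, z forward; pixel columns grow to the right and rows downward; lengths in m; the calibration is good to about 2 mm. A picture is of the moment at which its call begins: read the wrist's pose just before it. There is no depth.
- bot.finish_job(): hands the job in; it is judged then, once.
The state is a dict: "time_s": time; "q": joint angles; "qd": joint speeds; "joint_torque": joint torques, N m; "eef_pos": TCP position; "ee_rot": TCP orientation; "force": force on the tool from outside, world axes, zero at the start; "moment": the same for the moment, N m; "width": finger opening in m; "grasp_force": force on a finger pad.
Only numpy, scipy, OpenCV 4.12 (cv2) and the standard library are available. Lean on these libraries where they do the work, as an engineer would, in place of code of your own. Each camera call takes 0.05 s, during which the arm holds its last target. There are 200 camera calls.

TASK

Get the drizzle bottles ready for the next batch of donuts: press the push-pull cap of every drizzle bottle on the counter fully shut and stand all of the bottles upright on the deck of the warmer. Only when the last one stands there, switch the warmer on: push its knob down, turn it clockwise from the ring to the solid bar mark and let it spring back up. Leave everything else on the counter where it is.

Things in the scene. Friction and masses are not known exactly. Their poses are not given: they have to be found in the camera images.
- bottle1: A stout cream squeeze bottle with a paper band and dark brown collar and cap; absent in some runs. Origin: centre of its underside; z up its axis. Cylinder 63 mm across up to 84 mm, then a shoulder; collar 36 mm across from 91 to 97 mm; cap 28 mm across, its top at 109 mm when shut, 121 mm when open. 0.2 to 0.45 kg, the weight low.
- cap1 (a joint): Push-pull cap of bottle1, sliding along the bottle's axis on its spout and never coming off: 0 m = pressed fully shut, 0.012 m = pulled fully open (a pale spout then shows under it). A detent holds it at either end: pushing it shut takes about 5 N on its top (up to 15 N when quick), then it snaps home past the middle.
- cap1_top (a point): Centre of the top face of the cap of bottle1 (28 mm across); moves with the cap.
- bottle2: A stout cream squeeze bottle with a paper band and dark brown collar and cap; absent in some runs. Origin: centre of its underside; z up its axis. Cylinder 63 mm across up to 84 mm, then a shoulder; collar 36 mm across from 91 to 97 mm; cap 28 mm across, its top at 109 mm when shut, 121 mm when open. 0.2 to 0.45 kg, the weight low.
- cap2 (a joint): Push-pull cap of bottle2, sliding along the bottle's axis on its spout and never coming off: 0 m = pressed fully shut, 0.012 m = pulled fully open (a pale spout then shows under it). A detent holds it at either end: pushing it shut takes about 5 N on its top (up to 15 N when quick), then it snaps home past the middle.
- cap2_top (a point): Centre of the top face of the cap of bottle2 (28 mm across); moves with the cap.
- bottle3: A slim cream squeeze bottle with a paper band and dark brown collar and cap; absent in some runs. Origin: centre of its underside; z up its axis. Cylinder 55 mm across up to 84 mm, then a shoulder; collar 36 mm across from 91 to 97 mm; cap 28 mm across, its top at 109 mm when shut, 121 mm when open. 0.2 to 0.45 kg, the weight low.
- cap3 (a joint): Push-pull cap of bottle3, sliding along the bottle's axis on its spout and never coming off: 0 m = pressed fully shut, 0.012 m = pulled fully open (a pale spout then shows under it). A detent holds it at either end: pushing it shut takes about 5 N on its top (up to 15 N when quick), then it snaps home past the middle.
- cap3_top (a point): Centre of the top face of the cap of bottle3 (28 mm across); moves with the cap.
- bottle4: A slim cream squeeze bottle with a paper band and dark brown collar and cap; absent in some runs. Origin: centre of its underside; z up its axis. Cylinder 55 mm across up to 84 mm, then a shoulder; collar 36 mm across from 91 to 97 mm; cap 28 mm across, its top at 109 mm when shut, 121 mm when open. 0.2 to 0.45 kg, the weight low.
- cap4 (a joint): Push-pull cap of bottle4, sliding along the bottle's axis on its spout and never coming off: 0 m = pressed fully shut, 0.012 m = pulled fully open (a pale spout then shows under it). A detent holds it at either end: pushing it shut takes about 5 N on its top (up to 15 N when quick), then it snaps home past the middle.
- cap4_top (a point): Centre of the top face of the cap of bottle4 (28 mm across); moves with the cap.
- warmer: Stainless steel countertop warmer, fixed. Deck 340 (x) by 240 mm (y), 36 mm high. Along its left edge stands the control head, a box from y 120 to 220 mm, 95 mm high, with the knob on top. Origin: centre of the deck's outline at counter level; x away from the worker, y towards the head. The deck holds a small pitcher at its back.
- deck (a point): Centre of the deck's dark upper surface, 36 mm above the warmer's origin; same axes. A lip 4 mm thick and 5 mm high runs along the front, back and right edges of the deck.
- knob_grip (a point): On the knob's axis, at the top of its round skirt: warmer x -30, y 170 mm, 115 mm above the counter when up. Moves and turns with the knob, x towards the pointer end (white line). Black skirt 64 mm across, 9 mm thick; on it a grip bar 56 mm long (x), 14 mm wide (y), 24 mm tall above this point.
- knob_push (a joint): How far the sprung knob is pushed down: 0 m up, 0.008 m fully down. Spring 2.5 N at the top to 6 N at the bottom. Let go in a notch (off or on), it springs back to 0; between the notches it stays about 5 mm down.
- knob_turn (a joint): Turn of the knob, clockwise from above: 0 rad = off (pointer at the small ring on the dial), 1.2 rad = on (at the solid bar), end stop 1.25 rad. While up it is locked (0.1 rad of play); it turns only while pushed down over 6 mm, with little torque (0.03 N m), and springs up again at on from 1.1 rad.
- pitcher: Bystander: small steel pitcher, 60 mm across, 78 mm tall, handle along its y, standing at the back left of the deck (about x +125, y +55 mm in the warmer's frame). Origin: centre of the underside.
- shaker: Bystander: glass topping shaker with a steel lid, 68 mm across, 88 mm tall, on the counter. Origin: centre of the underside.
- cup: Bystander: white mug, 80 mm across, 85 mm tall. Origin: centre of the underside.
- spatula: Bystander: icing spatula lying flat among the bottles, 235 mm long (x), 26 mm wide, 10 mm high. Origin: near mid-length, underside.
- tongs: Bystander: steel tongs lying flat, 230 mm long (x), 55 mm wide, 12 mm high. Origin: mid-length, underside.
Not all that is in view belongs to the job. Leave any red look-alike of the bottle4 alone.

How it is judged:
On the way, in this order (a step that is already met when the one before it is completed fails the run):
1. every drizzle bottle present is capped shut and stands upright on the warmer's deck (x of bottle1 in the frame of warmer between -0.15 and 0.15 m and y of bottle1 in the frame of warmer between -0.1 and 0.1 m and z of bottle1 in the frame of warmer between 0.031 and 0.042 m and angle between each of bottle1, bottle2, bottle3, bottle4's own z axis and vertical below 0.12 rad and value of joint each of cap1, cap2, cap3, cap4 below 0.002 m and linear speed of each of bottle1, bottle2, bottle3, bottle4 below 0.03 m/s and x of bottle2 in the frame of warmer between -0.15 and 0.15 m and y of bottle2 in the frame of warmer between -0.1 and 0.1 m and z of bottle2 in the frame of warmer between 0.031 and 0.042 m and x of bottle3 in the frame of warmer between -0.15 and 0.15 m and y of bottle3 in the frame of warmer between -0.1 and 0.1 m and z of bottle3 in the frame of warmer between 0.031 and 0.042 m and x of bottle4 in the frame of warmer between -0.15 and 0.15 m and y of bottle4 in the frame of warmer between -0.1 and 0.1 m and z of bottle4 in the frame of warmer between 0.031 and 0.042 m), for 0.3 s.
2. then the knob is pushed down and turned clockwise to the solid bar mark (value of joint knob_turn above 1.05 rad), for 0.1 s.
At the end, for the whole second after the job is handed in: Every bottle present stands upright (within 0.12 rad) and at rest on the warmer's deck, inside its edges, with its cap shut to within 2 mm; the knob is turned to on (over 1.05 rad) and has sprung back up (less than 2.5 mm down) (all of step 1 and value of joint knob_turn above 1.05 rad and value of joint knob_push below 0.0025 m); the robot touches nothing.
It fails at once if the pitcher is shoved about (over 60 mm) or knocked over (distance of pitcher from where it was at the start of the episode above 0.06 m or angle between pitcher's own z axis and vertical above 0.6 rad).
It fails at once if the shaker is shoved about (over 60 mm) or knocked over (distance of shaker from where it was at the start of the episode above 0.06 m or angle between shaker's own z axis and vertical above 0.6 rad).
It fails at once if the cup is shoved about (over 60 mm) or knocked over (distance of cup from where it was at the start of the episode above 0.06 m or angle between cup's own z axis and vertical above 0.6 rad).
It fails at once if the spatula is shoved about (over 60 mm) or knocked over (distance of spatula from where it was at the start of the episode above 0.06 m or angle between spatula's own z axis and vertical above 0.6 rad).
It fails at once if the tongs is shoved about (over 60 mm) or knocked over (distance of tongs from where it was at the start of the episode above 0.06 m or angle between tongs's own z axis and vertical above 0.6 rad).
Of bottle1, bottle2, bottle3, bottle4 only 3 to 4 are there at a start; the rules pass over those that are not, and their reading is None.
At some moment in a run one of bottle1, bottle2, bottle3, bottle4 may be knocked a few centimetres aside while the robot is not near it.
Once in a run the grip may slacken for a moment while it holds something.
It also fails if it takes over 210 s, if anything falls off the work surface, if the arm or the gripper's body presses on something with over 40 N, if the wrist force passes 120 N, or if a joint passes its speed limit or range.

## Working session

There is one attempt and no reset: what is moved stays moved. The work goes in short steps, Python scripts to look and compute and a tool call to move; the robot and the scene stay as the last step left them, time stands still between calls to the robot, and variables do not carry over. Pictures are saved under pics/ and viewed, at most 18 in all, crops included, and the job is handed in when it is done.

Besides the shell and the picture viewer there is one more tool, called after "Request:" by a JSON object that holds its "method" and its "body". apply_moves: Moves the arm, as the interface text tells. Its arguments: {"type":"object","properties":{"motion":{"type":"array"},"force":{"type":"number"}},"required":["motion"]}

```bash
mkdir -p pics; ls; cat > h.py <<'E'
import numpy as np, cv2
from plant import readout, snapshot, bot
from scipy.spatial.transform import Rotation as Ro
def rot(s):
    q=s['ee_rot']; return Ro.from_quat([q[1],q[2],q[3],q[0]]).as_matrix()
def snap(n,save=None):
    s=readout.state(); d=snapshot(n)
    if 'hand_eye' in d:
        H=np.array(d['hand_eye']); Rt=rot(s)
        d['Rc']=Rt@H[:3,:3]; d['o']=Rt@H[:3,3]+np.array(s['eef_pos'])
    else:
        R=np.array(d['R']); d['Rc']=R.T; d['o']=-R.T@np.array(d['t'])
    d['f']=240/np.tan(np.radians(d['fovy'])/2)
    if save: cv2.imwrite('pics/'+save,d['img'][:,:,::-1])
    return d
def ray(d,u,v): return d['Rc']@np.array([(u-d['cx'])/d['f'],(v-d['cy'])/d['f'],1])
def plane(d,u,v,z):
    r=ray(d,u,v); return d['o']+r*(z-d['o'][2])/r[2]
def proj(d,X):
    c=d['Rc'].T@(np.array(X)-d['o']); return d['f']*c[:2]/c[2]+[d['cx'],d['cy']]
def delta(P,s=None):
    "mm in tool axes from current TCP to P"
    s=s or readout.state(); return (rot(s).T@(np.array(P)-s['eef_pos'])*1000).round(1)
E
python3 - <<'E'
from h import *
a=snap('scene','scene0.png'); b=snap('side','side0.png')
s=readout.state(); print({k:np.round(v,3) for k,v in s.items()}); print(rot(s).round(3)); print(a['o'],b['o'],a['fovy'],b['fovy'])
E
```

```text
pics
{'time_s': np.float64(0.1), 'q': array([-1.383,  0.263, -0.049,  1.259, -0.   ,  1.415]), 'qd': array([ 0.   , -0.003,  0.002,  0.   ,  0.001, -0.   ]), 'joint_torque': array([ 4.0000e-03, -6.3857e+01,  3.8507e+01,  1.0000e-02, -0.0000e+00,
       -0.0000e+00]), 'eef_pos': array([ 0.176, -0.494,  0.231]), 'ee_rot': array([-0.   ,  0.985,  0.171, -0.   ]), 'force': array([-0.345, -0.595,  0.112]), 'moment': array([0.008, 0.011, 0.036]), 'grasp_force': np.float64(0.0), 'width': np.float64(0.086)}
[[ 0.942  0.336 -0.   ]
 [ 0.336 -0.942  0.001]
 [ 0.    -0.001 -1.   ]]
[ 1.20656915 -0.73015343  0.82838778] [0.32934864 0.86513436 0.69585898] 54.38827034134447 55.46329085141723
```

View pics/scene0.png

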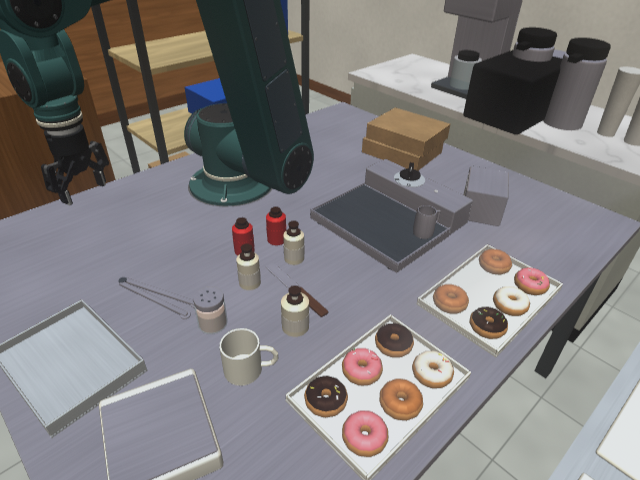

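View pics/side0.png

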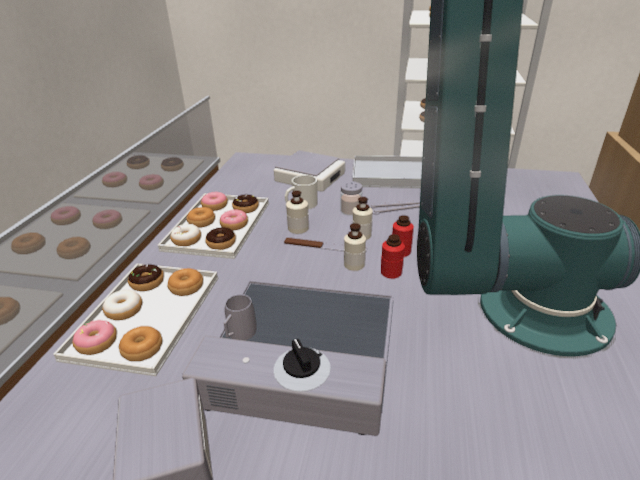

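The scene view shows three cream bottles at about (248,270), (294,245) and (295,312), and two red look-alikes at (243,237) and (276,227). The warmer has its knob at (410,175) and the pitcher at (426,220). The spatula lies between the bottles. I'll zoom in on the caps and the warmer.

```bash
python3 - <<'E'
import cv2,numpy as np
a=cv2.imread('pics/scene0.png');b=cv2.imread('pics/side0.png')
z=lambda i,x,y,w,h:cv2.resize(i[y:y+h,x:x+w],(400,300),interpolation=cv2.INTER_CUBIC)
t=np.vstack([np.hstack([z(a,215,200,200,150),z(b,270,180,160,120)]),np.hstack([z(a,300,150,200,150),z(b,190,275,220,165)])])
cv2.imwrite('pics/zoom0.png',t)
E
```

```text
(no output)
```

View pics/zoom0.png

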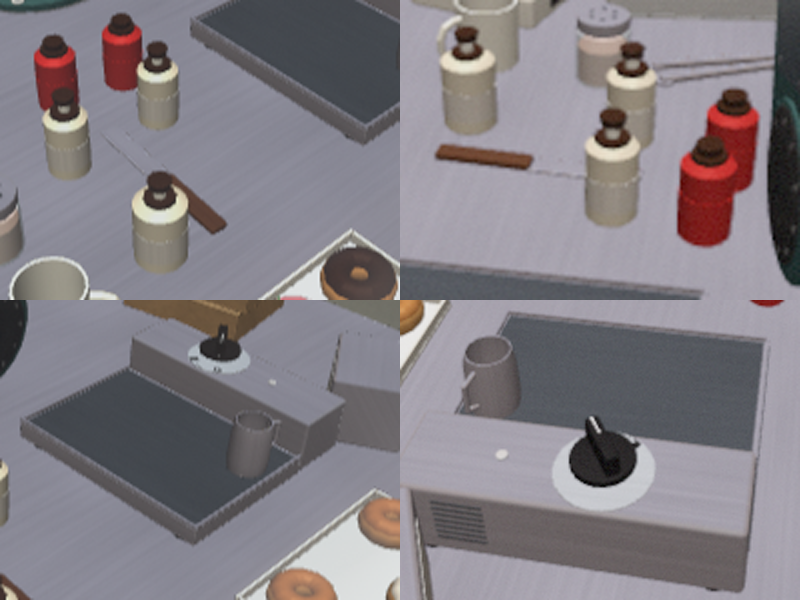

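```bash
python3 - <<'E'
from h import *
a=snap('scene'); b=snap('side')
for n,p,q in [('A',(248,246.5),(362.6,199)),('B',(293.3,224),(355,226)),('C',(294.5,289.5),(296.8,194))]:
    print(n,plane(a,*p,.121).round(3),plane(b,*q,.121).round(3))
for n,p,q,z in [('FR',(311,211),(392.8,297),.041),('BR',(396.5,263),(249.4,282),.041),]:
    print(n,plane(a,*p,z).round(3),plane(b,*q,z).round(3))
print('knob top',plane(a,410,168,.139),plane(b,298,350,.139))
print('headcorner back outer', plane(a,472.5,202,.095),'outer front?',plane(b,384,386,.095))
# refined: pointer white-line etc later
E
```

```text
A [ 0.453 -0.247  0.121] [ 0.446 -0.243  0.121]
B [ 0.454 -0.106  0.121] [ 0.447 -0.097  0.121]
C [ 0.64  -0.26   0.121] [ 0.63  -0.244  0.121]
FR [0.354 0.047 0.041] [0.339 0.063 0.041]
BR [0.678 0.054 0.041] [0.673 0.064 0.041]
knob top [0.48642586 0.33106642 0.139     ] [0.48272676 0.34640335 0.139     ]
headcorner back outer [0.68699264 0.37658122 0.095     ] outer front? [0.33752181 0.35884008 0.095     ]
```

Request:
{"method": "apply_moves", "body": {"motion": [{"hand": 1,"delta_pos": [0,0,-60],"turn": 7},{"hand": 1,"delta_pos": [34,-20,-70],"turn": 14},{"hand": 1,"delta_pos": [67,-39,-70],"turn": 19.6},{"hand": 1,"delta_pos": [100,-59,-70],"turn": 19.6},{"hand": 1,"delta_pos": [134,-78,-70],"turn": 19.6},{"hand": 1,"delta_pos": [167,-98,-70],"turn": 19.6},{"hand": 1,"delta_pos": [200,-117,-70],"turn": 19.6},{"hand": 1,"delta_pos": [234,-137,-70],"turn": 19.6},{"hand": 1,"delta_pos": [267,-156,-70],"turn": 19.6},{"hand": 1,"delta_pos": [300,-176,-70],"turn": 19.6},{"hand": 1,"delta_pos": [334,-195,-70],"turn": 19.6},{"hand": 1,"delta_pos": [367,-213,-70],"turn": 19.6},{"hand": 1,"delta_pos": [367,-213,-70],"turn": 19.6},{"hand": 1,"delta_pos": [367,-213,-70],"turn": 19.6},{"hand": 1,"delta_pos": [367,-213,-70],"turn": 19.6}]}}

```text
time_s: 1.45
eef_pos: [0.4503, -0.1706, 0.3011]
ee_rot: [0.0, 1.0, 0.001, -0.0]
force: [0.9, 0.4, -0.0]
width: 0.0004
grasp_force: 0.0
```

```bash
python3 - <<'E'
from h import *
w=snap('wrist','w1.png'); s=readout.state(); print(s['eef_pos'],rot(s).round(3),w['o'],w['Rc'].round(2),w['fovy'],s['force'],s['width'])
for P in [(.45,-.245,.121),(.45,-.1,.121),(.635,-.25,.121)]: print(proj(w,P))
a=snap('scene')
for u,v in [(243.5,219),(275.5,208.5)]: print('red',plane(a,u,v,.109))
E
```

```text
[ 0.45003874 -0.17106826  0.30121032] [[ 1.  0. -0.]
 [ 0. -1. -0.]
 [-0.  0. -1.]] [ 0.52925757 -0.16993088  0.44309663] [[ 0.   -0.95 -0.31]
 [-1.   -0.   -0.  ]
 [ 0.    0.31 -0.95]] 62.12673074523378 [ 0.14325011 -0.34463895  0.0785325 ] -0.00045084927697424336
[411.72861078 215.99604731]
[237.07562459 215.83834006]
[438.25564766 -46.56407739]
red [ 0.33714363 -0.17939863  0.109     ]
red [ 0.3540499 -0.084884   0.109    ]
```

View pics/w1.png

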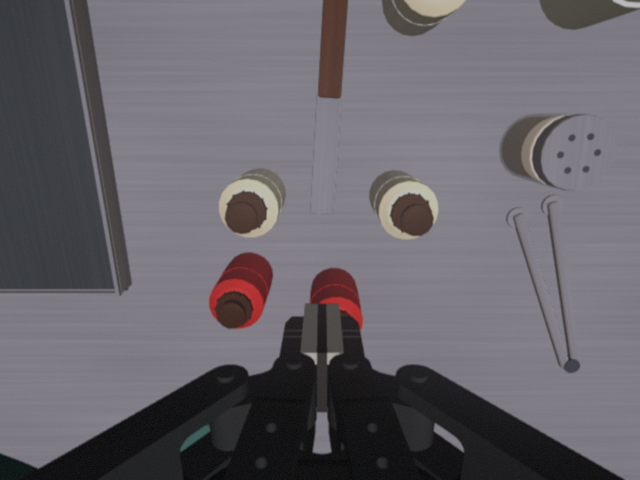

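The wrist view shows bottle cap tops at (245,213) and (415,218), with the spatula blade ending at (323,212) between them. The red pair is nearer the base, and the warmer's front right corner is at about (123,290).

```bash
python3 - <<'E'
from h import *
w=snap('wrist')
A=plane(w,414.5,217.5,.121);B=plane(w,244.5,213.5,.121)
print(A,B,delta(A+[0,0,.03]),delta(B+[0,0,.03]))
print('FR lip outer',plane(w,122,290,.041))
print('lip outer far',plane(w,78,10,.041))
E
```

```text
[ 0.44816645 -0.24820141  0.121     ] [ 0.45174059 -0.10701713  0.121     ] [ -1.6  76.8 150.3] [  1.8 -64.4 150.3]
FR lip outer [0.34637976 0.04906866 0.041     ]
lip outer far [0.6183784  0.04564095 0.041     ]
```

Request:
{"method": "apply_moves", "body": {"motion": [{"hand": 1,"delta_pos": [1,-25,30],"turn": 0},{"hand": 1,"delta_pos": [1,-50,60],"turn": 0},{"hand": 1,"delta_pos": [1,-66,95],"turn": 0},{"hand": 1,"delta_pos": [1,-66,130],"turn": 0},{"hand": 1,"delta_pos": [1,-66,160],"turn": 0},{"hand": 1,"delta_pos": [1,-66,175],"turn": 0},{"hand": 1,"delta_pos": [1,-66,182],"turn": 0},{"hand": 1,"delta_pos": [1,-66,187],"turn": 0},{"hand": 1,"delta_pos": [1,-66,191],"turn": 0},{"hand": 1,"delta_pos": [1,-66,194],"turn": 0},{"hand": 1,"delta_pos": [1,-66,195],"turn": 0},{"hand": 1,"delta_pos": [1,-66,195],"turn": 0}]}}

```text
time_s: 2.6
eef_pos: [0.4529, -0.1059, 0.1088]
ee_rot: [0.001, 1.0, -0.0, 0.002]
force: [-5.1, 1.3, 32.2]
width: -0.0003
grasp_force: 16.4
```

Request:
{"method": "apply_moves", "body": {"motion": [{"hand": 1,"delta_pos": [0,0,-20],"turn": 0},{"hand": 1,"delta_pos": [0,5,-45],"turn": 0},{"hand": 1,"delta_pos": [-1,40,-45],"turn": 0},{"hand": 1,"delta_pos": [-2,80,-45],"turn": 0},{"hand": 1,"delta_pos": [-2,115,-45],"turn": 0},{"hand": 1,"delta_pos": [-2,142,-45],"turn": 0},{"hand": 1,"delta_pos": [-2,142,-35],"turn": 0},{"hand": 1,"delta_pos": [-2,142,-22],"turn": 0},{"hand": 1,"delta_pos": [-2,142,-14],"turn": 0},{"hand": 1,"delta_pos": [-2,142,-8],"turn": 0},{"hand": 1,"delta_pos": [-2,142,-3],"turn": 0},{"hand": 1,"delta_pos": [-2,142,0],"turn": 0},{"hand": 1,"delta_pos": [-2,142,1],"turn": 0},{"hand": 1,"delta_pos": [-2,142,1],"turn": 0}]}}

```text
time_s: 3.77
eef_pos: [0.4511, -0.2477, 0.1086]
ee_rot: [0.002, 1.0, 0.0, 0.002]
force: [-6.4, 5.1, 45.9]
width: -0.0002
grasp_force: 22.3
```

Request:
{"method": "apply_moves", "body": {"motion": [{"hand": 1,"delta_pos": [0,0,-20],"turn": 0},{"hand": 1,"delta_pos": [5,0,-60],"turn": 0},{"hand": 1,"delta_pos": [30,0,-90],"turn": 0},{"hand": 1,"delta_pos": [60,0,-115],"turn": 0},{"hand": 1,"delta_pos": [85,0,-140],"turn": 0},{"hand": 1,"delta_pos": [100,0,-155],"turn": 0},{"hand": 1,"delta_pos": [100,0,-155],"turn": 0},{"hand": 1,"delta_pos": [100,0,-155],"turn": 0}]}}

```text
time_s: 4.43
eef_pos: [0.5501, -0.2464, 0.2603]
ee_rot: [0.0, 1.0, 0.001, 0.0]
force: [0.3, 0.4, -0.8]
width: -0.0001
grasp_force: 0.0
```

```bash
python3 - <<'E'
from h import *
w=snap('wrist','w2.png'); s=readout.state(); print(s['eef_pos'])
g=w['img'].astype(int); m=((g.sum(2)<190)&(g[:,:,0]>g[:,:,2]+12)).astype(np.uint8)
n,l,st,c=cv2.connectedComponentsWithStats(m)
for i in range(1,n):
    if st[i,4]>150: print(st[i],c[i].round(1),plane(w,*c[i],.115).round(4))
a=snap('scene','s2.png')
E
```

```text
[ 0.54915383 -0.24625855  0.25969696]
[ 136  316   43   39 1199] [155.6 335.4] [ 0.4579 -0.1103  0.115 ]
[ 129  348   78   70 1955] [173.4 373.6] [ 0.4212 -0.1207  0.115 ]
[248 362  27  14 225] [260.9 368.1] [ 0.4267 -0.195   0.115 ]
```

View pics/w2.png

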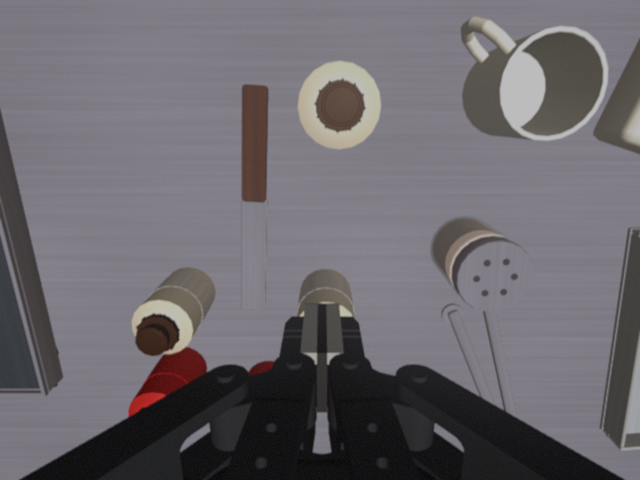

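C's cap top is at (341,105). The mug (565,85) and the shaker are well clear.

```bash
python3 - <<'E'
from h import *
w=snap('wrist'); C=plane(w,341.5,105,.121); print(C,delta([*C[:2],.108]))
E
```

```text
[ 0.63413411 -0.25887687  0.121     ] [ 85.8  12.8 151.3]
```

Request:
{"method": "apply_moves", "body": {"motion": [{"hand": 1,"delta_pos": [30,4,25],"turn": 0},{"hand": 1,"delta_pos": [60,8,50],"turn": 0},{"hand": 1,"delta_pos": [85,11,80],"turn": 0},{"hand": 1,"delta_pos": [85,11,110],"turn": 0},{"hand": 1,"delta_pos": [85,11,128],"turn": 0},{"hand": 1,"delta_pos": [85,11,137],"turn": 0},{"hand": 1,"delta_pos": [85,11,143],"turn": 0},{"hand": 1,"delta_pos": [85,11,148],"turn": 0},{"hand": 1,"delta_pos": [85,11,151],"turn": 0},{"hand": 1,"delta_pos": [85,11,153],"turn": 0},{"hand": 1,"delta_pos": [85,11,153],"turn": 0}]}}

```text
time_s: 5.5
eef_pos: [0.6347, -0.2578, 0.1091]
ee_rot: [0.001, 1.0, 0.0, 0.001]
force: [-2.7, 1.5, 9.4]
width: 0.0
grasp_force: 4.5
```

Request:
{"method": "apply_moves", "body": {"motion": [{"hand": 1,"delta_pos": [0,0,-20],"turn": 0},{"hand": 0,"delta_pos": [0,0,-40],"turn": 0},{"hand": 0,"delta_pos": [0,0,-50],"turn": 0},{"hand": 0,"delta_pos": [0,0,-50],"turn": 0},{"hand": 0,"delta_pos": [0,0,-50],"turn": 0},{"hand": 0,"delta_pos": [0,0,-50],"turn": 0},{"hand": 0,"delta_pos": [0,0,-50],"turn": 0},{"hand": 0,"delta_pos": [0,0,-50],"turn": 0},{"hand": 0,"delta_pos": [0,0,-50],"turn": 0}]}}

```text
time_s: 6.25
eef_pos: [0.6343, -0.2573, 0.1566]
ee_rot: [-0.0, 1.0, 0.0, -0.0]
force: [-0.1, 0.1, -0.0]
width: 0.0855
grasp_force: 0.0
```

Request:
{"method": "apply_moves", "body": {"force": 50, "motion": [{"hand": 0,"delta_pos": [0,0,30],"turn": 0},{"hand": 0,"delta_pos": [0,0,60],"turn": 0},{"hand": 0,"delta_pos": [0,0,90],"turn": 0},{"hand": 0,"delta_pos": [0,0,107],"turn": 0},{"hand": 0,"delta_pos": [0,0,107],"turn": 0},{"hand": 1,"delta_pos": [0,0,107],"turn": 0},{"hand": 1,"delta_pos": [0,0,107],"turn": 0},{"hand": 1,"delta_pos": [0,0,107],"turn": 0},{"hand": 1,"delta_pos": [0,0,107],"turn": 0},{"hand": 1,"delta_pos": [0,0,107],"turn": 0},{"hand": 1,"delta_pos": [0,0,107],"turn": 0}]}}

```text
time_s: 7.17
eef_pos: [0.6356, -0.2578, 0.0521]
ee_rot: [0.001, 1.0, 0.0, 0.001]
force: [-0.2, 1.6, 7.4]
width: 0.0616
grasp_force: 55.4
```

Request:
{"method": "apply_moves", "body": {"force": 70, "motion": [{"hand": 1,"delta_pos": [0,0,-15],"turn": 0},{"hand": 1,"delta_pos": [0,0,-40],"turn": 0},{"hand": 1,"delta_pos": [-1,-10,-65],"turn": 0},{"hand": 1,"delta_pos": [-4,-35,-85],"turn": 0},{"hand": 1,"delta_pos": [-8,-70,-90],"turn": 0},{"hand": 1,"delta_pos": [-12,-105,-90],"turn": 0},{"hand": 1,"delta_pos": [-16,-140,-90],"turn": 0},{"hand": 1,"delta_pos": [-20,-175,-90],"turn": 0},{"hand": 1,"delta_pos": [-24,-210,-90],"turn": 0},{"hand": 1,"delta_pos": [-28,-245,-90],"turn": 0},{"hand": 1,"delta_pos": [-32,-280,-90],"turn": 0},{"hand": 1,"delta_pos": [-36,-315,-90],"turn": 0},{"hand": 1,"delta_pos": [-40,-345,-90],"turn": 0},{"hand": 1,"delta_pos": [-43,-368,-90],"turn": 0},{"hand": 1,"delta_pos": [-44,-380,-90],"turn": 0},{"hand": 1,"delta_pos": [-44,-383,-90],"turn": 0},{"hand": 1,"delta_pos": [-44,-383,-90],"turn": 0}]}}

```text
time_s: 8.58
eef_pos: [0.5913, 0.1048, 0.1405]
ee_rot: [-0.007, 1.0, 0.017, -0.0]
force: [0.1, -1.1, -1.9]
width: 0.0613
grasp_force: 77.0
```

```bash
python3 - <<'E'
from h import *
w=snap('wrist','w3.png'); a=snap('scene','s3.png'); s=readout.state(); print(s['eef_pos'],s['width'],s['grasp_force'])
z=cv2.resize(cv2.imread('pics/s3.png')[120:360,220:540],(640,480))
cv2.imwrite('pics/m3.png',np.vstack([np.hstack([cv2.resize(cv2.imread('pics/w3.png'),(400,300)),cv2.resize(z,(400,300))])]))
E
```

```text
[0.59133319 0.10418727 0.14031706] 0.06150243437846929 76.99931502342224
```

View pics/m3.png

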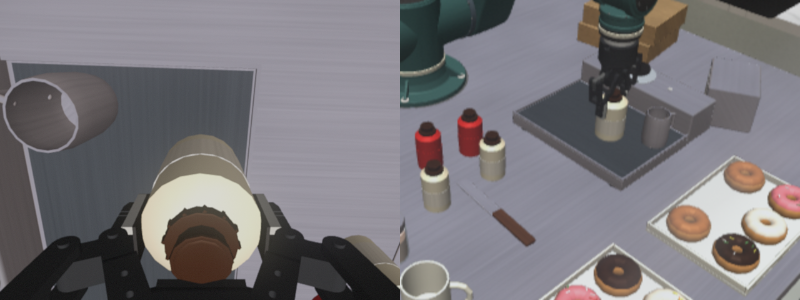

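The bottle is held straight over the deck. The pitcher is at far left in the wrist view and the deck's back right corner is at about (408,109) full scale.

Request:
{"method": "apply_moves", "body": {"motion": [{"hand": 1,"delta_pos": [0,0,0],"turn": 0},{"hand": 1,"delta_pos": [0,0,0],"turn": 0}]}}

```text
time_s: 8.85
eef_pos: [0.5912, 0.1045, 0.1403]
ee_rot: [-0.008, 1.0, 0.017, -0.0]
force: [-0.2, 0.1, -2.7]
width: 0.0614
grasp_force: 77.0
```

```bash
python3 - <<'E'
from h import *
w=snap('wrist','w4.png'); s=readout.state(); print(s['eef_pos'],rot(s).round(3),s['force'])
im=cv2.imread('pics/w4.png'); cv2.imwrite('pics/w4b.png',cv2.resize(im[60:300,:],(800,300)))
E
```

```text
[0.59112694 0.10467495 0.14026328] [[ 0.999  0.033 -0.001]
 [ 0.033 -0.999  0.015]
 [-0.    -0.015 -1.   ]] [-0.00489656  0.03705429 -2.72476057]
```

View pics/w4b.png

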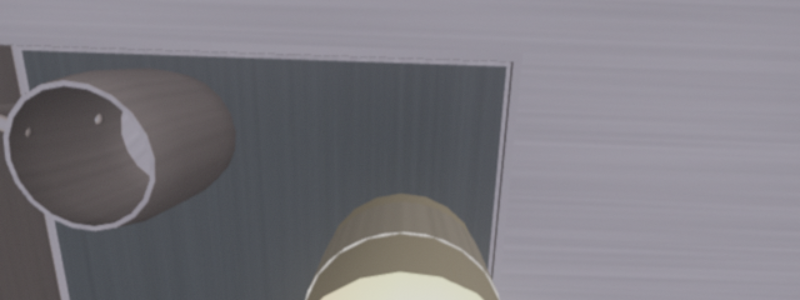

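```bash
python3 - <<'E'
from h import *
w=snap('wrist')
c=plane(w,409.6,110.4,.041); l=plane(w,14.4,98,.041); print(c,l,np.degrees(np.arctan2(*(l-c)[:2])))
for p in [(.59,.125,.16)]: print(delta(p))
E
```

```text
[0.6744046  0.05905104 0.041     ] [0.67371514 0.28592523 0.041     ] -0.1741192723644769
[ -0.4 -20.5 -19.4]
```

Request:
{"method": "apply_moves", "body": {"motion": [{"hand": 1,"delta_pos": [0,-10,0],"turn": 2},{"hand": 1,"delta_pos": [0,-21,10],"turn": 2},{"hand": 1,"delta_pos": [0,-21,25],"turn": 2},{"hand": 1,"delta_pos": [0,-21,38],"turn": 2},{"hand": 1,"delta_pos": [0,-21,46],"turn": 2},{"hand": 1,"delta_pos": [0,-21,50],"turn": 2},{"hand": 1,"delta_pos": [0,-21,52],"turn": 2},{"hand": 1,"delta_pos": [0,-21,53],"turn": 2},{"hand": 1,"delta_pos": [0,-21,53],"turn": 2}]}}

```text
time_s: 9.7
eef_pos: [0.5911, 0.1081, 0.089]
ee_rot: [-0.015, 1.0, 0.016, 0.0]
force: [-4.5, 0.2, 12.6]
width: 0.0613
grasp_force: 80.8
```

```bash
python3 - <<'E'
from h import *
s=readout.state(); print(np.round(s['q'],3),np.round(s['joint_torque'],1),rot(s).round(3),s['force'],s['moment'])
E
```

```text
[ 0.031  0.463 -0.135  0.972  0.03   3.141] [ -0.6 -72.   33.8  -1.9   0.1  -0.1] [[ 0.999  0.032 -0.   ]
 [ 0.032 -0.999  0.03 ]
 [ 0.001 -0.03  -1.   ]] [-4.51617407  0.21054996 12.55075411] [-0.18674233  1.03314561 -0.10192949]
```

Request:
{"method": "apply_moves", "body": {"motion": [{"hand": 1,"delta_pos": [0,0,-8],"turn": -5},{"hand": 1,"delta_pos": [0,0,-8],"turn": -11},{"hand": 1,"delta_pos": [0,0,-8],"turn": -17},{"hand": 1,"delta_pos": [0,0,-8],"turn": -20},{"hand": 1,"delta_pos": [0,0,-8],"turn": -20},{"hand": 1,"delta_pos": [0,0,-8],"turn": -20}]}}

```text
time_s: 10.2
eef_pos: [0.591, 0.1077, 0.0958]
ee_rot: [-0.015, 0.982, 0.188, 0.002]
force: [-0.2, -0.3, -2.0]
width: 0.0611
grasp_force: 79.4
```

```bash
python3 - <<'E'
from h import *
s=readout.state(); print(s['eef_pos'],np.round(s['q'],3),rot(s).round(3),s['force'],delta([.59,.12,.095]))
E
```

```text
[0.59098721 0.10769924 0.09583761] [ 0.03   0.459 -0.122  0.99   0.03   2.793] [[ 0.929  0.37  -0.002]
 [ 0.37  -0.929  0.03 ]
 [ 0.01  -0.028 -1.   ]] [-0.15037957 -0.25626313 -1.99767659] [  3.6 -11.8   1.2]
```

Request:
{"method": "apply_moves", "body": {"motion": [{"hand": 1,"delta_pos": [3,-11,0],"turn": 0},{"hand": 1,"delta_pos": [3,-11,4],"turn": 0},{"hand": 1,"delta_pos": [3,-11,7],"turn": 0},{"hand": 1,"delta_pos": [3,-11,8],"turn": 0},{"hand": 1,"delta_pos": [3,-11,8],"turn": 0},{"hand": 0.1,"delta_pos": [3,-11,7],"turn": 0},{"hand": 0.1,"delta_pos": [3,-11,7],"turn": 0},{"hand": 0.1,"delta_pos": [3,-11,7],"turn": 0},{"hand": 0.0,"delta_pos": [3,-11,7],"turn": 0},{"hand": 0.0,"delta_pos": [3,-11,-20],"turn": 0},{"hand": 0.0,"delta_pos": [3,-11,-50],"turn": 0},{"hand": 0.0,"delta_pos": [3,-11,-90],"turn": 0},{"hand": 0.0,"delta_pos": [3,-11,-110],"turn": 0},{"hand": 0.0,"delta_pos": [3,-11,-120],"turn": 0},{"hand": 0.0,"delta_pos": [3,-11,-120],"turn": 0},{"hand": 0.0,"delta_pos": [3,-11,-120],"turn": 0}]}}

```text
time_s: 11.53
eef_pos: [0.5899, 0.1154, 0.2156]
ee_rot: [-0.015, 0.982, 0.189, 0.002]
force: [0.6, 0.3, 0.3]
width: 0.0859
grasp_force: 0.0
```

```bash
python3 - <<'E'
from h import *
w=snap('wrist','w5.png'); a=snap('scene','s5.png'); b=snap('side','b5.png'); s=readout.state(); print(s['eef_pos'],s['width'])
r=lambda n:cv2.resize(cv2.imread('pics/'+n),(400,300))
z=cv2.resize(cv2.imread('pics/s5.png')[180:300,220:380],(400,300),interpolation=cv2.INTER_CUBIC)
zb=cv2.resize(cv2.imread('pics/b5.png')[180:390,190:470],(400,300),interpolation=cv2.INTER_CUBIC)
cv2.imwrite('pics/m5.png',np.vstack([np.hstack([r('w5.png'),z]),np.hstack([r('s5.png'),zb])]))
E
```

```text
[0.58919488 0.11544387 0.21451543] 0.08523326168506172
```

View pics/m5.png

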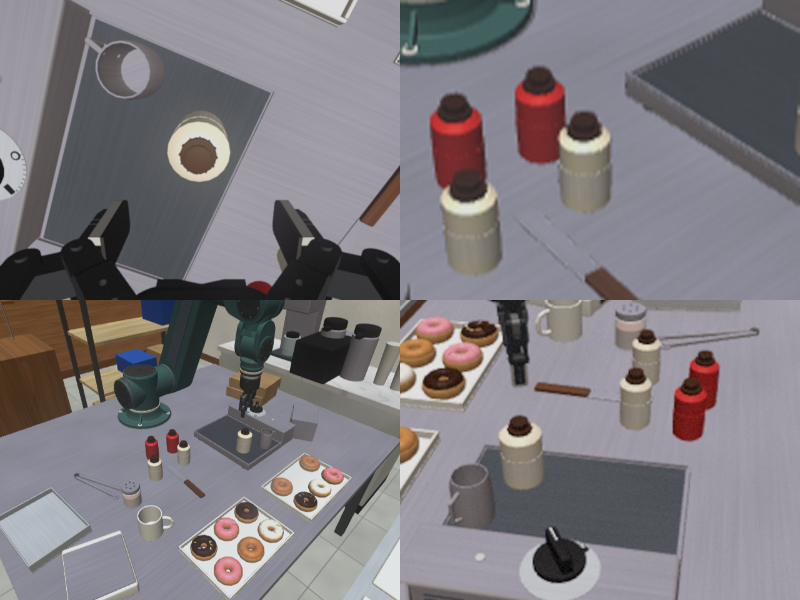

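C stands on the deck at its target with its cap shut. A and B are in place and shut too. The wrist view shows C at (197,150) and the pitcher untouched.

Request:
{"method": "apply_moves", "body": {"motion": [{"hand": 0,"delta_pos": [-28,16,0],"turn": 0},{"hand": 0,"delta_pos": [-58,33,0],"turn": 0},{"hand": 0,"delta_pos": [-90,51,0],"turn": 0},{"hand": 0,"delta_pos": [-122,69,0],"turn": 0},{"hand": 0,"delta_pos": [-154,87,0],"turn": 0},{"hand": 0,"delta_pos": [-186,105,0],"turn": 0},{"hand": 0,"delta_pos": [-218,123,0],"turn": 0},{"hand": 0,"delta_pos": [-250,141,0],"turn": 0},{"hand": 0,"delta_pos": [-271,154,0],"turn": 0},{"hand": 0,"delta_pos": [-271,154,0],"turn": 0},{"hand": 0,"delta_pos": [-271,154,0],"turn": 0},{"hand": 0,"delta_pos": [-271,154,0],"turn": 0}]}}

```text
time_s: 12.68
eef_pos: [0.3955, -0.1278, 0.2086]
ee_rot: [-0.015, 0.982, 0.189, 0.002]
force: [-0.5, 0.1, -0.7]
width: 0.0852
grasp_force: 0.0
```

```bash
cat >> h.py <<'E'
def caps(w,z=.103):
    g=w['img'].astype(int); m=((g.sum(2)<230)&(g[:,:,0]>g[:,:,2]+15)&(g[:,:,0]<2.6*g[:,:,1])).astype(np.uint8)
    m=cv2.morphologyEx(m,cv2.MORPH_OPEN,np.ones((5,5)))
    n,l,st,c=cv2.connectedComponentsWithStats(m); out=[]
    for i in range(1,n):
        if st[i,4]>300: out.append((st[i].tolist(),c[i].round(1),plane(w,*c[i],z).round(4)))
    return out
E
python3 - <<'E'
from h import *
w=snap('wrist','w6.png'); s=readout.state(); print(s['eef_pos'],rot(s).round(3))
for o in caps(w): print(o, delta([*o[2][:2],.05]))
E
```

```text
[ 0.39568854 -0.12753662  0.20869949] [[ 0.928  0.372 -0.002]
 [ 0.372 -0.928  0.03 ]
 [ 0.009 -0.029 -1.   ]]
([450, 0, 58, 65, 2006], array([476.8,  29.2]), array([ 0.5424, -0.1574,  0.103 ])) [123.6  86.9 157.4]
([295, 129, 51, 51, 1682], array([317.4, 156.9]), array([ 0.4452, -0.1012,  0.103 ])) [ 54.3  -1.4 159.3]
([247, 210, 48, 26, 619], array([272.8, 220.6]), array([ 0.3972, -0.0893,  0.103 ])) [ 14.2 -30.3 159.8]
([502, 215, 56, 50, 2119], array([530.1, 240.9]), array([ 0.4471, -0.2472,  0.103 ])) [  1.8 134.7 154.9]
([220, 250, 52, 51, 2059], array([245.5, 275.4]), array([ 0.3544, -0.0849,  0.103 ])) [-23.9 -50.3 160. ]
([331, 268, 53, 33, 960], array([355.1, 281.5]), array([ 0.3785, -0.1548,  0.103 ])) [-27.5  23.5 157.8]
([330, 292, 32, 29, 421], array([345.6, 303.8]), array([ 0.3609, -0.1553,  0.103 ])) [-44.   17.4 157.9]
([342, 325, 49, 47, 1706], array([366.8, 348.2]), array([ 0.3347, -0.1826,  0.103 ])) [-78.5  33.  157.1]
```

View pics/w6.png

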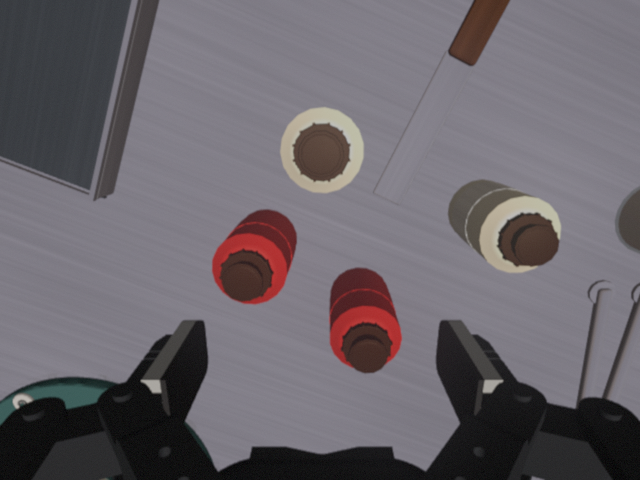

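B's cap is at (321,152), which gives a position of about (0.450,-0.103).

Request:
{"method": "apply_moves", "body": {"force": 70, "motion": [{"hand": 0,"delta_pos": [30,0,0],"turn": 0},{"hand": 0,"delta_pos": [58,0,10],"turn": 0},{"hand": 0,"delta_pos": [59,1,35],"turn": 0},{"hand": 0,"delta_pos": [59,1,65],"turn": 0},{"hand": 0,"delta_pos": [59,1,95],"turn": 0},{"hand": 0,"delta_pos": [59,1,125],"turn": 0},{"hand": 0,"delta_pos": [59,1,150],"turn": 0},{"hand": 0,"delta_pos": [59,1,157],"turn": 0},{"hand": 0,"delta_pos": [59,1,157],"turn": 0},{"hand": 1,"delta_pos": [59,1,157],"turn": 0},{"hand": 1,"delta_pos": [59,1,157],"turn": 0},{"hand": 1,"delta_pos": [59,1,157],"turn": 0},{"hand": 1,"delta_pos": [59,1,157],"turn": 0},{"hand": 1,"delta_pos": [59,1,157],"turn": 0},{"hand": 1,"delta_pos": [59,1,157],"turn": 0}]}}

```text
time_s: 13.98
eef_pos: [0.4513, -0.1028, 0.0544]
ee_rot: [-0.014, 0.982, 0.189, 0.003]
force: [-2.1, 2.2, 12.5]
width: 0.0536
grasp_force: 71.1
```

```bash
python3 - <<'E'
from h import *
s=readout.state(); print(s['eef_pos'])
z=s['eef_pos'][2]
for P in ([s['eef_pos'][0],s['eef_pos'][1],z+.09],[.505,.12,z+.09],[.505,.12,z+.036]): print(delta(P,s))
E
```

```text
[ 0.45130967 -0.10276837  0.05435967]
[  1.   -2.4 -90. ]
[ 133.7 -189.1  -83.5]
[ 133.1 -187.7  -29.5]
```

Request:
{"method": "apply_moves", "body": {"motion": [{"hand": 1,"delta_pos": [0,0,-15],"turn": 0},{"hand": 1,"delta_pos": [0,0,-40],"turn": 0},{"hand": 1,"delta_pos": [2,-5,-65],"turn": 0},{"hand": 1,"delta_pos": [15,-22,-85],"turn": 0},{"hand": 1,"delta_pos": [33,-47,-88],"turn": 0},{"hand": 1,"delta_pos": [51,-72,-88],"turn": 0},{"hand": 1,"delta_pos": [69,-97,-88],"turn": 0},{"hand": 1,"delta_pos": [87,-122,-87],"turn": 0},{"hand": 1,"delta_pos": [105,-147,-86],"turn": 0},{"hand": 1,"delta_pos": [120,-170,-84],"turn": 0},{"hand": 1,"delta_pos": [131,-184,-84],"turn": 0},{"hand": 1,"delta_pos": [134,-189,-83],"turn": 0},{"hand": 1,"delta_pos": [134,-189,-75],"turn": 0},{"hand": 1,"delta_pos": [134,-189,-60],"turn": 0},{"hand": 1,"delta_pos": [133,-188,-45],"turn": 0},{"hand": 1,"delta_pos": [133,-188,-40],"turn": 0},{"hand": 1,"delta_pos": [133,-188,-40],"turn": 0}]}}

```text
time_s: 15.4
eef_pos: [0.5029, 0.1192, 0.0981]
ee_rot: [-0.015, 0.982, 0.189, 0.001]
force: [-0.2, -0.1, -3.5]
width: 0.0538
grasp_force: 74.7
```

```bash
python3 - <<'E'
from h import *
s=readout.state(); print(s['eef_pos'],s['force'],s['width'],np.round(s['q'],2),delta([.505,.12,.0905],s))
w=snap('wrist','w7.png');a=snap('scene','s7.png');b=snap('side','b7.png')
r=lambda n:cv2.resize(cv2.imread('pics/'+n),(400,300))
c=lambda n,x,y:cv2.resize(cv2.imread('pics/'+n)[y:y+180,x:x+240],(400,300))
cv2.imwrite('pics/m7.png',np.vstack([np.hstack([r('w7.png'),c('s7.png',280,130)]),np.hstack([c('s7.png',150,180),c('b7.png',200,190)])]))
E
```

```text
[0.50292779 0.11922669 0.09813353] [-0.21055124 -0.13996469 -3.50780776] 0.05378540214852609 [ 0.06  0.33 -0.33  0.91  0.03  2.82] [2.2 0.3 7.6]
```

View pics/m7.png

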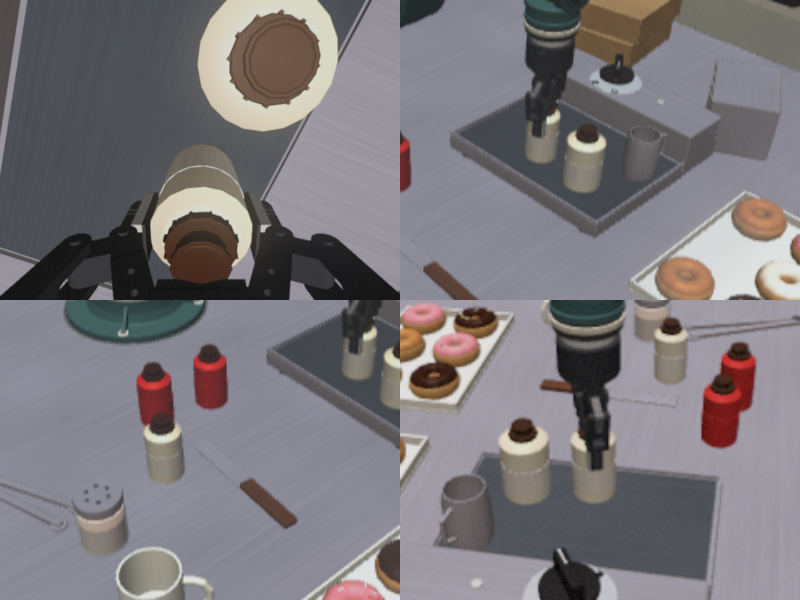

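Bottle B is over the deck and clear of C. A stands undisturbed, so I'll lower B and release it.

Request:
{"method": "apply_moves", "body": {"motion": [{"hand": 1,"delta_pos": [2,0,4],"turn": 0},{"hand": 1,"delta_pos": [2,0,7],"turn": 0},{"hand": 1,"delta_pos": [2,0,8],"turn": 0},{"hand": 1,"delta_pos": [2,0,9],"turn": 0},{"hand": 1,"delta_pos": [2,0,9],"turn": 0},{"hand": 0.1,"delta_pos": [2,0,8],"turn": 0},{"hand": 0.1,"delta_pos": [2,0,8],"turn": 0},{"hand": 0,"delta_pos": [2,0,8],"turn": 0},{"hand": 0,"delta_pos": [2,0,8],"turn": 0},{"hand": 0,"delta_pos": [2,0,-20],"turn": 0},{"hand": 0,"delta_pos": [2,0,-50],"turn": 0},{"hand": 0,"delta_pos": [2,0,-85],"turn": 0},{"hand": 0,"delta_pos": [2,0,-115],"turn": 0},{"hand": 0,"delta_pos": [2,0,-120],"turn": 0},{"hand": 0,"delta_pos": [2,0,-120],"turn": 0}]}}

```text
time_s: 16.8
eef_pos: [0.507, 0.1174, 0.2209]
ee_rot: [-0.014, 0.982, 0.189, 0.004]
force: [-0.7, 0.6, 0.3]
width: 0.0851
grasp_force: 0.0
```

```bash
python3 - <<'E'
from h import *
s=readout.state(); print(s['eef_pos'],delta([.39,-.27,.21],s))
w=snap('wrist','w8.png'); a=snap('scene','s8.png')
E
```

```text
[0.50701585 0.11741873 0.2208776 ] [-252.7  316.3   -0.9]
```

Request:
{"method": "apply_moves", "body": {"motion": [{"hand": 0,"delta_pos": [-20,25,0],"turn": 0},{"hand": 0,"delta_pos": [-42,53,0],"turn": 0},{"hand": 0,"delta_pos": [-64,81,0],"turn": 0},{"hand": 0,"delta_pos": [-86,109,0],"turn": 0},{"hand": 0,"delta_pos": [-108,136,0],"turn": 0},{"hand": 0,"delta_pos": [-130,163,0],"turn": 0},{"hand": 0,"delta_pos": [-152,190,0],"turn": 0},{"hand": 0,"delta_pos": [-174,217,0],"turn": 0},{"hand": 0,"delta_pos": [-196,244,0],"turn": 0},{"hand": 0,"delta_pos": [-218,272,0],"turn": 0},{"hand": 0,"delta_pos": [-238,298,0],"turn": 0},{"hand": 0,"delta_pos": [-252,316,0],"turn": 0},{"hand": 0,"delta_pos": [-252,316,0],"turn": 0},{"hand": 0,"delta_pos": [-252,316,0],"turn": 0},{"hand": 0,"delta_pos": [-252,316,0],"turn": 0}]}}

```text
time_s: 18.15
eef_pos: [0.3892, -0.2687, 0.2069]
ee_rot: [-0.016, 0.982, 0.189, 0.001]
force: [0.4, 0.2, -0.4]
width: 0.0854
grasp_force: 0.0
```

```bash
python3 - <<'E'
from h import *
w=snap('wrist','w9.png'); s=readout.state(); print(s['eef_pos'],np.round(s['q'],2))
for o in caps(w): print(o, delta([*o[2][:2],.05]))
a=snap('scene','s9.png')
c=lambda n,x,y:cv2.resize(cv2.imread('pics/'+n)[y:y+180,x:x+240],(400,300))
cv2.imwrite('pics/m9.png',np.hstack([cv2.resize(cv2.imread('pics/w9.png'),(400,300)),c('s9.png',280,130)]))
E
```

```text
[ 0.38944639 -0.2684522   0.2072358 ] [-0.79  0.2  -0.2   1.19  0.02  1.97]
([307, 125, 55, 53, 2008], array([332.1, 152.1]), array([ 0.445 , -0.2491,  0.103 ])) [ 57.4   7.4 157.6]
([11, 165, 63, 54, 2427], array([ 42.1, 191.9]), array([ 0.3532, -0.0873,  0.103 ])) [  32.4 -176.9  162.8]
([199, 206, 35, 15, 319], array([216.1, 212.3]), array([ 0.3826, -0.1946,  0.103 ])) [ 19.7 -66.4 159.4]
([157, 247, 52, 49, 2012], array([182.1, 271.6]), array([ 0.335 , -0.1854,  0.103 ])) [-21.  -92.7 159.9]
```

View pics/m9.png

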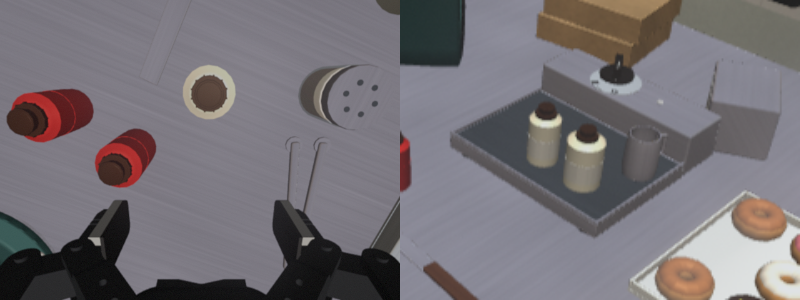

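A's cap is at (334,149). B and C both stand on the deck, and the shaker is over 90 mm from A.

Request:
{"method": "apply_moves", "body": {"force": 70, "motion": [{"hand": 0,"delta_pos": [30,4,0],"turn": 0},{"hand": 0,"delta_pos": [58,8,10],"turn": 0},{"hand": 0,"delta_pos": [60,8,35],"turn": 0},{"hand": 0,"delta_pos": [60,8,65],"turn": 0},{"hand": 0,"delta_pos": [60,8,95],"turn": 0},{"hand": 0,"delta_pos": [60,8,125],"turn": 0},{"hand": 0,"delta_pos": [60,8,148],"turn": 0},{"hand": 0,"delta_pos": [60,8,155],"turn": 0},{"hand": 0,"delta_pos": [60,8,155],"turn": 0},{"hand": 1,"delta_pos": [60,8,155],"turn": 0},{"hand": 1,"delta_pos": [60,8,155],"turn": 0},{"hand": 1,"delta_pos": [60,8,155],"turn": 0},{"hand": 1,"delta_pos": [60,8,155],"turn": 0},{"hand": 1,"delta_pos": [60,8,155],"turn": 0},{"hand": 1,"delta_pos": [60,8,155],"turn": 0}]}}

```text
time_s: 19.5
eef_pos: [0.4488, -0.2505, 0.0551]
ee_rot: [-0.014, 0.982, 0.189, 0.003]
force: [-1.3, 2.2, 12.8]
width: 0.0536
grasp_force: 71.1
```

```bash
python3 - <<'E'
from h import *
s=readout.state(); print(s['eef_pos'])
z=s['eef_pos'][2]
for P in ([s['eef_pos'][0],s['eef_pos'][1],z+.13],[.415,.12,z+.13],[.415,.12,z+.045]): print(delta(P,s))
E
```

```text
[ 0.44879935 -0.25054567  0.05514317]
[   1.4   -3.3 -129.9]
[ 107.8 -359.8 -119.6]
[ 106.9 -357.6  -34.6]
```

Request:
{"method": "apply_moves", "body": {"motion": [{"hand": 1,"delta_pos": [0,0,-15],"turn": 0},{"hand": 1,"delta_pos": [0,0,-40],"turn": 0},{"hand": 1,"delta_pos": [0,0,-70],"turn": 0},{"hand": 1,"delta_pos": [1,-4,-100],"turn": 0},{"hand": 1,"delta_pos": [5,-18,-125],"turn": 0},{"hand": 1,"delta_pos": [12,-42,-129],"turn": 0},{"hand": 1,"delta_pos": [21,-70,-128],"turn": 0},{"hand": 1,"delta_pos": [30,-100,-127],"turn": 0},{"hand": 1,"delta_pos": [39,-130,-126],"turn": 0},{"hand": 1,"delta_pos": [48,-160,-125],"turn": 0},{"hand": 1,"delta_pos": [57,-190,-124],"turn": 0},{"hand": 1,"delta_pos": [66,-220,-123],"turn": 0},{"hand": 1,"delta_pos": [75,-250,-122],"turn": 0},{"hand": 1,"delta_pos": [84,-280,-121],"turn": 0},{"hand": 1,"delta_pos": [93,-310,-120],"turn": 0},{"hand": 1,"delta_pos": [101,-337,-120],"turn": 0},{"hand": 1,"delta_pos": [106,-354,-120],"turn": 0},{"hand": 1,"delta_pos": [108,-360,-120],"turn": 0},{"hand": 1,"delta_pos": [108,-360,-115],"turn": 0},{"hand": 1,"delta_pos": [108,-360,-110],"turn": 0}]}}

```text
time_s: 21.17
eef_pos: [0.4149, 0.1206, 0.1745]
ee_rot: [-0.014, 0.982, 0.19, 0.002]
force: [0.4, -0.2, -2.1]
width: 0.053
grasp_force: 74.2
```

```bash
python3 - <<'E'
from h import *
s=readout.state(); print(s['eef_pos'],s['force'],s['width'],np.round(s['q'],2),delta([.415,.12,.0985],s),rot(s).round(3))
w=snap('wrist','w10.png');a=snap('scene','s10.png');b=snap('side','b10.png')
c=lambda n,x,y:cv2.resize(cv2.imread('pics/'+n)[y:y+180,x:x+240],(400,300))
cv2.imwrite('pics/m10.png',np.hstack([c('s10.png',280,130),c('b10.png',200,190)]))
E
```

```text
[0.41487822 0.12059388 0.17450057] [ 0.44707069 -0.22965285 -2.11142828] 0.0529694820013598 [ 0.07  0.13 -0.38  1.06  0.03  2.83] [-0.9  2.7 76. ] [[ 0.928  0.372 -0.001]
 [ 0.372 -0.928  0.029]
 [ 0.01  -0.028 -1.   ]]
```

View pics/m10.png

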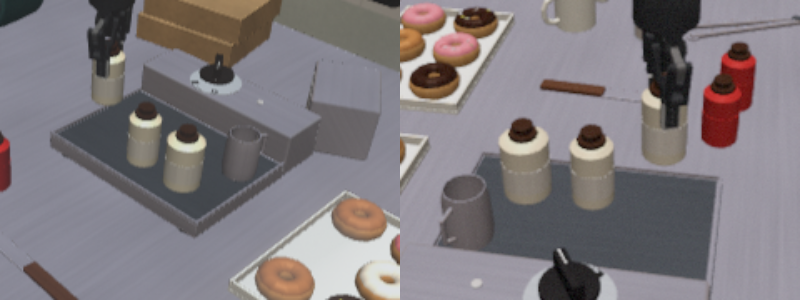

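A is held over the free front part of the deck. I'll lower it now.

Request:
{"method": "apply_moves", "body": {"motion": [{"hand": 1,"delta_pos": [0,2,25],"turn": 0},{"hand": 1,"delta_pos": [0,2,50],"turn": 0},{"hand": 1,"delta_pos": [0,2,68],"turn": 0},{"hand": 1,"delta_pos": [0,2,77],"turn": 0},{"hand": 1,"delta_pos": [0,2,82],"turn": 0},{"hand": 1,"delta_pos": [0,2,84],"turn": 0},{"hand": 1,"delta_pos": [0,2,85],"turn": 0},{"hand": 1,"delta_pos": [0,2,85],"turn": 0}]}}

```text
time_s: 21.98
eef_pos: [0.4155, 0.1211, 0.0912]
ee_rot: [-0.015, 0.982, 0.189, 0.003]
force: [-12.0, -0.5, 30.9]
width: 0.0537
grasp_force: 77.7
```

Request:
{"method": "apply_moves", "body": {"motion": [{"hand": 1,"delta_pos": [0,0,-2],"turn": 0},{"hand": 0.1,"delta_pos": [0,0,-2],"turn": 0},{"hand": 0.1,"delta_pos": [0,0,-2],"turn": 0},{"hand": 0,"delta_pos": [0,0,-2],"turn": 0},{"hand": 0,"delta_pos": [0,0,-2],"turn": 0},{"hand": 0,"delta_pos": [0,0,-30],"turn": 0},{"hand": 0,"delta_pos": [0,0,-60],"turn": 0},{"hand": 0,"delta_pos": [0,0,-95],"turn": 0},{"hand": 0,"delta_pos": [0,0,-125],"turn": 0},{"hand": 0,"delta_pos": [0,0,-135],"turn": 0},{"hand": 0,"delta_pos": [0,0,-135],"turn": 0},{"hand": 0,"delta_pos": [0,0,-135],"turn": 0}]}}

```text
time_s: 22.98
eef_pos: [0.4156, 0.1176, 0.2242]
ee_rot: [-0.015, 0.982, 0.189, 0.002]
force: [-0.2, -0.3, 0.3]
width: 0.0856
grasp_force: 0.0
```

```bash
python3 - <<'E'
from h import *
s=readout.state(); print(s['eef_pos'],np.round(s['q'],3))
w=snap('wrist','w11.png');a=snap('scene','s11.png');b=snap('side','b11.png')
c=lambda n,x,y,w=240:cv2.resize(cv2.imread('pics/'+n)[y:y+w*3//4,x:x+w],(400,300),interpolation=cv2.INTER_CUBIC)
cv2.imwrite('pics/m11.png',np.vstack([np.hstack([c('s11.png',280,130),c('b11.png',200,190)]),np.hstack([cv2.resize(cv2.imread('pics/w11.png'),(400,300)),c('b11.png',260,330,80)])]))
E
```

```text
[0.4155754  0.11757507 0.22419802] [ 0.067  0.103 -0.274  1.193  0.03   2.827]
```

View pics/m11.png

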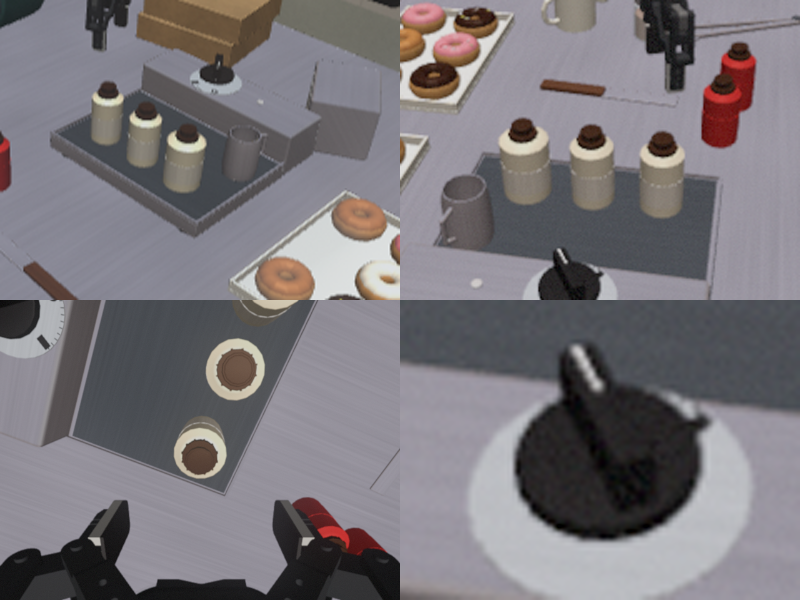

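All three bottles stand shut on the deck. Next is the knob, for which I'll look from above.

```bash
python3 - <<'E'
from h import *
print(delta([.50,.26,.29]))
E
```

```text
[ 132.5 -102.5  -62.9]
```

Request:
{"method": "apply_moves", "body": {"motion": [{"hand": 0.3,"delta_pos": [10,-8,-25],"turn": -7},{"hand": 0.3,"delta_pos": [22,-17,-50],"turn": -14},{"hand": 0.3,"delta_pos": [40,-31,-63],"turn": -21},{"hand": 0.3,"delta_pos": [60,-46,-63],"turn": -28},{"hand": 0.3,"delta_pos": [80,-62,-63],"turn": -35},{"hand": 0.3,"delta_pos": [100,-78,-63],"turn": -42},{"hand": 0.3,"delta_pos": [118,-92,-63],"turn": -49},{"hand": 0.3,"delta_pos": [130,-101,-63],"turn": -56},{"hand": 0.3,"delta_pos": [132,-102,-63],"turn": -63},{"hand": 0.3,"delta_pos": [132,-102,-63],"turn": -70},{"hand": 0.3,"delta_pos": [132,-102,-63],"turn": -77},{"hand": 0.3,"delta_pos": [132,-102,-63],"turn": -83},{"hand": 0.3,"delta_pos": [132,-102,-63],"turn": -83},{"hand": 0.3,"delta_pos": [132,-102,-63],"turn": -83}]}}

```text
time_s: 24.3
eef_pos: [0.5, 0.2594, 0.2905]
ee_rot: [-0.01, 0.611, 0.791, 0.011]
force: [-0.9, 0.2, 0.3]
width: 0.0598
grasp_force: 0.0
```

```bash
python3 - <<'E'
from h import *
s=readout.state(); w=snap('wrist','w12.png'); print(s['eef_pos'],np.round(s['q'],3),rot(s).round(3),s['width']); print(proj(w,[.48,.346,.139]))
E
```

```text
[0.49999405 0.25936958 0.29052735] [0.319 0.315 0.187 1.436 0.029 1.635] [[-0.252  0.968 -0.003]
 [ 0.967  0.252  0.029]
 [ 0.029  0.004 -1.   ]] 0.05976506359698963
[325.16220785 109.42992975]
```

View pics/w12.png

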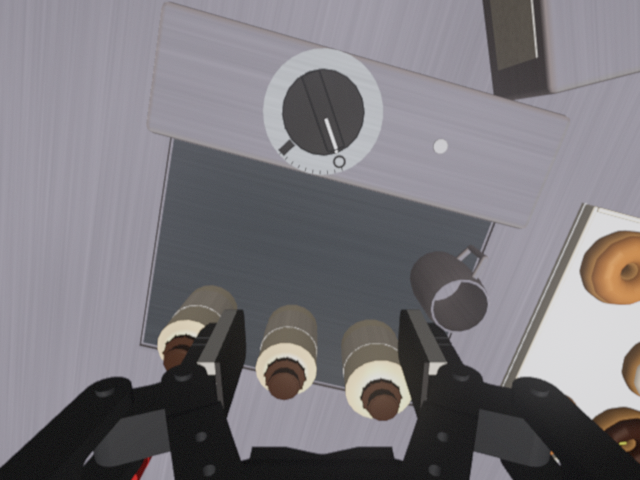

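The knob skirt is centred at (323,112), with the pointer towards the ring (339,161) and the bar mark at (287,147).

```bash
python3 - <<'E'
from h import *
w=snap('wrist')
k=plane(w,323,112,.115); k2=plane(w,323,112,.095); r=plane(w,339,161,.095); b=plane(w,287,147,.095)
p0=plane(w,327,122,.139);p1=plane(w,337,154,.139)
s=readout.state(); R=rot(s)
an=lambda v:np.degrees(np.arctan2(v[1],v[0]))
print(k,k2,'ring',an(r-k2),'bar',an(b-k2),'line',an(p1-p0),'tool yaw',an(R[:,0]),'line start/end',p0,p1)
# head corners for check
for u,v in [(166,2),(152,132),(569,116),(520,226)]: print(plane(w,u,v,.095))
for kk in (k,): print(delta([kk[0],kk[1],.20]),delta([kk[0],kk[1],.119]))
E
```

```text
[0.47897544 0.34495098 0.115     ] [0.47890888 0.34573418 0.095     ] ring -56.37668206498986 bar -122.70440842743454 line -57.10527715067027 tool yaw 104.62739869873617 line start/end [0.48350349 0.33821203 0.139     ] [0.49618572 0.31860433 0.139     ]
[0.34460106 0.39200955 0.095     ]
[0.34721307 0.29539862 0.095     ]
[0.67332419 0.39313245 0.095     ]
[0.67029572 0.29741323 0.095     ]
[85.4  0.8 93.5] [ 83.1   0.4 174.4]
```

Request:
{"method": "apply_moves", "body": {"force": 50, "motion": [{"hand": 0.3,"delta_pos": [25,0,20],"turn": -6},{"hand": 0.3,"delta_pos": [55,0,45],"turn": -12},{"hand": 0.3,"delta_pos": [80,1,70],"turn": -18},{"hand": 0.3,"delta_pos": [85,1,95],"turn": -18},{"hand": 0.3,"delta_pos": [84,1,120],"turn": -18},{"hand": 0.3,"delta_pos": [83,1,145],"turn": -18},{"hand": 0.3,"delta_pos": [83,1,160],"turn": -18},{"hand": 0.3,"delta_pos": [83,1,168],"turn": -18},{"hand": 0.3,"delta_pos": [83,1,172],"turn": -18},{"hand": 0.3,"delta_pos": [83,1,172],"turn": -18}]}}

```text
time_s: 25.23
eef_pos: [0.4795, 0.3449, 0.1217]
ee_rot: [-0.008, 0.479, 0.878, 0.012]
force: [-0.1, -0.0, 0.8]
width: 0.0599
grasp_force: 0.0
```

```bash
python3 - <<'E'
from h import *
s=readout.state(); b=snap('side','b13.png'); w=snap('wrist','w13.png'); print(s['eef_pos'],s['force'],delta([.479,.345,.12]))
c=lambda n,x,y,w=240:cv2.resize(cv2.imread('pics/'+n)[y:y+w*3//4,x:x+w],(400,300),interpolation=cv2.INTER_CUBIC)
cv2.imwrite('pics/m13.png',np.hstack([c('b13.png',230,275,140),cv2.resize(cv2.imread('pics/w13.png'),(400,300))]))
E
```

```text
[0.47949144 0.34487036 0.12167746] [-0.12934447 -0.00207127  0.77965036] [ 0.4 -1.   2.8]
```

View pics/m13.png

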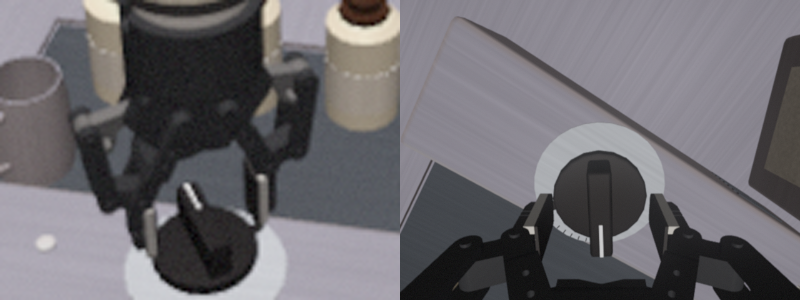

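The bar sits centred between the fingers and aligned with them. I'll close and push.

Request:
{"method": "apply_moves", "body": {"force": 50, "motion": [{"hand": 1,"delta_pos": [0,-1,1],"turn": 0},{"hand": 1,"delta_pos": [0,-1,1],"turn": 0},{"hand": 1,"delta_pos": [0,-1,1],"turn": 0},{"hand": 1,"delta_pos": [0,-1,1],"turn": 0},{"hand": 1,"delta_pos": [0,-1,1],"turn": 0},{"hand": 1,"delta_pos": [0,-1,1],"turn": 0},{"hand": 1,"delta_pos": [0,-1,4],"turn": 0},{"hand": 1,"delta_pos": [0,-1,7],"turn": 0},{"hand": 1,"delta_pos": [0,-1,10],"turn": 0},{"hand": 1,"delta_pos": [0,-1,10],"turn": 0},{"hand": 1,"delta_pos": [0,-1,10],"turn": 0}]}}

```text
time_s: 26.25
eef_pos: [0.4791, 0.3447, 0.1132]
ee_rot: [-0.007, 0.478, 0.878, 0.013]
force: [-3.1, -4.4, 25.2]
width: 0.0129
grasp_force: 56.4
```

Request:
{"method": "apply_moves", "body": {"motion": [{"hand": 1,"delta_pos": [0,0,0],"turn": 6},{"hand": 1,"delta_pos": [0,0,0],"turn": 12},{"hand": 1,"delta_pos": [0,0,0],"turn": 18},{"hand": 1,"delta_pos": [0,0,0],"turn": 24},{"hand": 1,"delta_pos": [0,0,0],"turn": 30},{"hand": 1,"delta_pos": [0,0,0],"turn": 36},{"hand": 1,"delta_pos": [0,0,0],"turn": 42},{"hand": 1,"delta_pos": [0,0,0],"turn": 48},{"hand": 1,"delta_pos": [0,0,0],"turn": 54},{"hand": 1,"delta_pos": [0,0,0],"turn": 60},{"hand": 1,"delta_pos": [0,0,0],"turn": 65},{"hand": 1,"delta_pos": [0,0,0],"turn": 69},{"hand": 1,"delta_pos": [0,0,0],"turn": 70},{"hand": 1,"delta_pos": [0,0,0],"turn": 70},{"hand": 1,"delta_pos": [0,0,0],"turn": 70}]}}

```text
time_s: 27.5
eef_pos: [0.4803, 0.3446, 0.1132]
ee_rot: [-0.013, 0.896, 0.444, 0.008]
force: [2.9, -6.0, 19.6]
width: 0.0125
grasp_force: 55.7
```

```bash
python3 - <<'E'
from h import *
s=readout.state(); R=rot(s); print(s['eef_pos'],s['force'],s['moment'],np.degrees(np.arctan2(R[1,0],R[0,0])),np.round(s['q'],2),s['width'])
E
```

```text
[0.480339   0.34459574 0.11323554] [ 2.91923591 -6.04907447 19.62839673] [-1.41958782 -0.99917033  0.00250597] 52.77540427871007 [ 0.47  0.42 -0.14  1.    0.03  2.69] 0.01246777112071922
```

Turned about 70°. I'll raise gently to let it spring up, open, then retreat upward.

Request:
{"method": "apply_moves", "body": {"motion": [{"hand": 1,"delta_pos": [0,0,-4],"turn": 0},{"hand": 1,"delta_pos": [0,0,-8],"turn": 0},{"hand": 0.3,"delta_pos": [0,0,-9],"turn": 0},{"hand": 0.3,"delta_pos": [0,0,-9],"turn": 0},{"hand": 0.3,"delta_pos": [0,0,-9],"turn": 0},{"hand": 0.3,"delta_pos": [0,0,-9],"turn": 0},{"hand": 0.3,"delta_pos": [0,0,-30],"turn": 0},{"hand": 0.3,"delta_pos": [0,0,-60],"turn": 0},{"hand": 0.3,"delta_pos": [0,0,-95],"turn": 0},{"hand": 0.3,"delta_pos": [-15,0,-125],"turn": 0},{"hand": 0.3,"delta_pos": [-40,0,-155],"turn": 0},{"hand": 0.3,"delta_pos": [-60,0,-170],"turn": 0},{"hand": 0.3,"delta_pos": [-60,0,-170],"turn": 0},{"hand": 0.3,"delta_pos": [-60,0,-170],"turn": 0},{"hand": 0.3,"delta_pos": [-60,0,-170],"turn": 0}]}}

```text
time_s: 28.75
eef_pos: [0.4428, 0.2921, 0.2796]
ee_rot: [-0.014, 0.896, 0.445, 0.005]
force: [0.8, -0.6, 0.2]
width: 0.06
grasp_force: 0.0
```

```bash
python3 - <<'E'
from h import *
s=readout.state(); print(s['eef_pos'],s['force'])
w=snap('wrist','w14.png');a=snap('scene','s14.png');b=snap('side','b14.png')
c=lambda n,x,y,w=240:cv2.resize(cv2.imread('pics/'+n)[y:y+w*3//4,x:x+w],(400,300),interpolation=cv2.INTER_CUBIC)
cv2.imwrite('pics/m14.png',np.vstack([np.hstack([c('s14.png',280,130),c('b14.png',200,210)]),np.hstack([cv2.resize(cv2.imread('pics/w14.png'),(400,300)),c('b14.png',260,330,80)])]))
E
```

```text
[0.44276751 0.29206241 0.2796239 ] [ 0.78355873 -0.58884392  0.21487397]
```

View pics/m14.png

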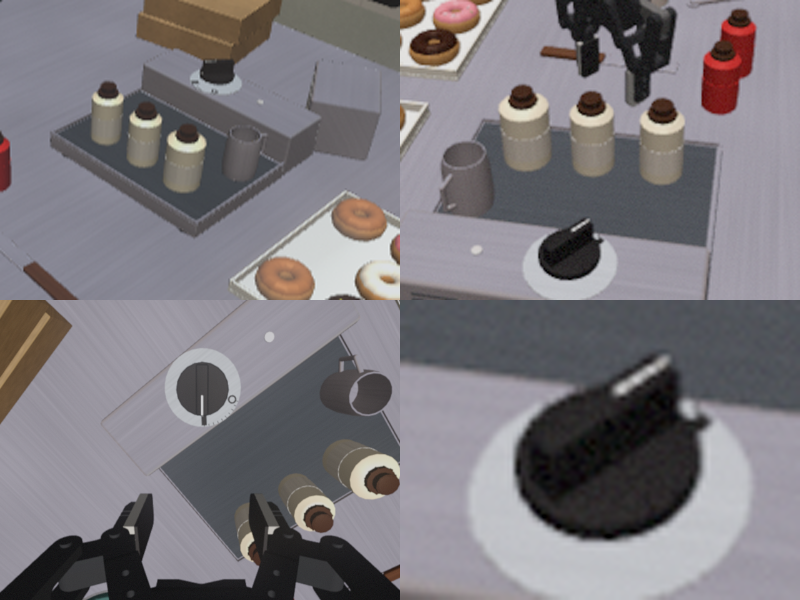

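The pointer is now at about (204,423) in the wrist crop, hiding the bar mark. I'll check the angle and the knob height.

```bash
python3 - <<'E'
from h import *
w=snap('wrist')
im=w['img'][:]; sub=im[130:205,280:370].astype(int)
p=[plane(w,203*1.6,(397-300)*1.6,.139),plane(w,204.2*1.6,(423-300)*1.6,.139)]
v=p[1]-p[0]; print(np.degrees(np.arctan2(v[1],v[0])),p)
# height: compare side view white line end triangulated with wrist line end
b=snap('side'); 
for z in (.131,.139): print(z,proj(b,plane(w,204.2*1.6,123*1.6,z)))
# pixel of white line end in side view
g=cv2.cvtColor(b['img'],cv2.COLOR_RGB2GRAY); ys,xs=np.where(g[338:354,300:318]>150); print(list(zip(xs+300,ys+338))[:30])
E
```

```text
-124.32582068665273 [array([0.47550433, 0.33797944, 0.139     ]), array([0.459026  , 0.31384648, 0.139     ])]
0.131 [316.78963633 340.87780965]
0.139 [316.02902507 337.86391024]
[(np.int64(312), np.int64(342)), (np.int64(309), np.int64(343)), (np.int64(310), np.int64(343)), (np.int64(308), np.int64(344)), (np.int64(309), np.int64(344)), (np.int64(310), np.int64(344)), (np.int64(306), np.int64(345)), (np.int64(307), np.int64(345)), (np.int64(308), np.int64(345)), (np.int64(305), np.int64(346)), (np.int64(306), np.int64(346)), (np.int64(307), np.int64(346)), (np.int64(303), np.int64(347)), (np.int64(304), np.int64(347)), (np.int64(305), np.int64(347)), (np.int64(303), np.int64(348)), (np.int64(304), np.int64(348)), (np.int64(317), np.int64(350)), (np.int64(316), np.int64(351)), (np.int64(317), np.int64(351)), (np.int64(317), np.int64(352))]
```

```bash
python3 - <<'E'
import cv2,numpy as np
for n in ('b5','b11','b14'):
    g=cv2.cvtColor(cv2.imread(f'pics/{n}.png'),cv2.COLOR_BGR2GRAY)
    col=g[340:400,270:335]; m=col<75
    ys,xs=np.where(m); print(n,'cols',xs.min()+270,xs.max()+270,'bottom',[340+np.where(m[:,c-270])[0].max() for c in (290,300,310)], 'left edge rows',[340+np.where(m[:,c-270])[0].min() for c in (285,287,318)])
    print(g[370:384,301])
E
```

```text
b5 cols 283 320 bottom [np.int64(374), np.int64(377), np.int64(375)] left edge rows [np.int64(356), np.int64(354), np.int64(354)]
[ 35  37  41  46  39  26  24  19 157 194 194 192 192 191]
b11 cols 283 321 bottom [np.int64(374), np.int64(377), np.int64(375)] left edge rows [np.int64(356), np.int64(354), np.int64(354)]
[ 38  45  40  42  38  31  21  20 153 189 190 189 190 188]
b14 cols 283 321 bottom [np.int64(374), np.int64(377), np.int64(375)] left edge rows [np.int64(356), np.int64(354), np.int64(354)]
[ 45  44  42  43  38  36  24   5 159 196 195 194 192 193]
```

The skirt is at exactly the same height as before, so the knob has sprung back up, and the turn is about 1.17 rad. Handing in.

```bash
python3 -c "
from plant import bot
print(bot.finish_job())"
```

```text
the job is handed in; nothing more can be done
None
```

I pressed all three drizzle bottles shut and stood them upright on the warmer deck, then turned the knob to on (about 1.17 rad), saw it had sprung back up, and handed the job in; no verdict came back.

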